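# Open the buffer tank's push-and-twist filler cap

## Robot

A 6-joint arm with a two-finger parallel gripper is mounted at the origin on the work surface. World frame = base frame: x ahead of the robot, y to its left, z up, the work surface at z = 0. Lengths are in mm, angles in rad, forces in N, time in s.
With the tool pointing down it reaches from about 350 to 875 mm from the base axis. Payload 4.2 kg.
Tool frame: the origin (TCP) lies at the very end of the fingers, on their centre line; the grasp point (between the pads) lies 19 mm behind it; z points along the fingers, y is the direction in which the jaws open and shut (so a half turn about z gives the same grasp; the last joint's range is limited). The gripper opens to 85 mm and grips with 20 to 120 N. Pads are 22 mm wide; open, the fingers measure 114 mm over their backs; the gripper's body (76 mm by 85 mm) begins 54 mm behind the grasp point. The pads swing forward as they close: fully open they stand 13 mm farther back than shut.
Start: joints at [1.419, 0.385, 0.008, 0, -1.194, -0.259], TCP at [249.556, 572.993, 231.312] pointing down, gripper open.
Joint ranges: [-3.14, 3.14], [-1.21, 2.06], [-1.07, 1.41], [-3.16, 2.05], [-2.99, -0.16], [-3.1, 3.1]. Speed limits (rad/s): [2.79, 2.79, 3.14, 3.14, 3.14, 3.14].

## Interface

Orientations are given as a unit quaternion [x, y, z, w].
In Python, from bench import arm, optics, job gives the robot as it stands.
- The arm moves only by the tool send_rows, never from a script. Its argument "steps" is a list that holds one entry, the list of rows, each a list of 5 numbers: the shift along the tool's x, y, z in cm, then the turn about the tool's z in rad, then the opening, from 0 (shut) to 1 (fully open). A call has 1 to 10 rows; each row shifts and turns the pose as measured when the row begins, along the tool's axes as they then stand; what a row does not reach is not made up. A row lasts 1/12 s, in which the tool goes at most 41.7 mm and 7.16 degrees, less where a joint would pass 70% of its speed; a pose out of reach is approached as far as the arm can. A call with a gripper value outside its range is refused whole. The fingers move at their own pace and stop on an object; the grip force is fixed at half the most. Time passes only in rows, so rows that do not move let the fingers close. It gives the time, the measured TCP pose, the force and the opening at its end, in the units of the state.
- arm.read_state(): the state, without advancing time (a new reading comes with each control period).
- optics.get_image(name): name is "scene" or "top" or "wrist"; returns (picture, depth): 384x512x3 uint8, blue, green, red; 384x512 float32, mm along the optical axis (not along the pixel's ray), 0 where there is no reading.
- optics.get_calibration(name): a dict with "K" (3x3 intrinsics, pixels), "rvec" (rotation vector, rad) and "tvec" (3), from world to camera coordinates, as OpenCV has them; the wrist camera has in their place "hand_eye" (4x4, takes a point from camera to tool coordinates, whose origin is the TCP and whose axes are the flange's). Camera axes: x right, y down, z forward; pixel columns grow to the right and rows downward; lengths in mm; the calibration is good to about 2 mm. The wrist camera is an equidistant fisheye: a pixel r from the principal point sees the ray r / f radians off the axis. A picture is of the moment at which its call begins: read the wrist's pose just before it. get_calibration takes no time and is no camera call.
- job.job_done(): hands the job in, once; it reports no verdict.
The state is a dict: "clock": time; "joints": joint angles; "joint_vel": joint speeds; "joint_efforts": joint torques, N m; "position": TCP position; "ee_rot": TCP orientation; "contact_force": force on the tool from outside, world axes, zero at the start; "wrist_torque": the same for the moment, N m; "gripper_width": finger opening in mm.
Only numpy, scipy, OpenCV 4.12 (cv2) and the standard library are available. Lean on these libraries where they do the work, as an engineer would, in place of code of your own. Each camera call takes 0.05 s, during which the arm holds its last target. There are 200 camera calls.

## Task

Open the gel tank for topping up: take its blue winged cap by the wing, push it down against its spring until you feel it bottom, twist it a sixth of a turn anticlockwise (seen from above) and lift it off. Be firm but never force it, then set the cap down, not dropped, stem first and upright in the yellow round cap stand, seated fully on its rim, and let go. Leave everything else on the bench where it is.

Things in the scene. Friction and masses are not known exactly. Their poses are not given: they have to be found in the camera images.
- cap: The blue bayonet cap (about 80 g). Origin on its axis at the flange's underside; z up, x along the wing. Flange: disc 60 mm across, 5 mm thick (z 0 to 5 mm). Below it a black stem 19 mm across, 30 mm long, with two lugs along x (42 mm over both, 6 mm wide, 5 mm high, tops 21 mm below the origin). It starts locked in the tank's neck, its x along the tank's x.
- cap_wing (a point): Middle of the cap's grip wing, 21 mm above the cap's origin: an upright bar 44 mm long (cap x), 14 mm thick (cap y), 32 mm tall, standing on the flange (its top 37 mm above the origin). To free the cap: push it straight down until it bottoms hard, keep it down and turn it anticlockwise from above (+yaw) by 60 degrees (54 to 63 frees it; a stop is met near 67), then lift.
- neck (a point): Centre of the neck's top; the locked cap's origin is 16 mm above it. The spring resists with 3 to 7 N at first, 8 to 9 N just before the bottom, then force climbs steeply. The depth differs from tank to tank and is found by feel only: it bottoms after 3 to 15 mm, and the lugs clear the catch only in the last 1.5 mm. Push with 12 to 18 N; over 40 N between cap and tank, pressing or twisting, does damage.
- tank: The clear gel tank, fixed to the bench, with white lid: 180 mm (x) by 130 mm (y) by 125 mm high to the lid's top. Origin at the centre of its underside, z up. Grey filler neck: 64 mm across, on the lid at x = -30 mm, y = 0, its top 155 mm above the underside. A red dot on the lid marks the locked wing direction, a green one the free direction.
- stand: The yellow cap stand, fixed to the bench: a square foot 100 mm wide and 6 mm thick with an upright round cup 68 mm across and 40 mm high, open at the top. Origin at the centre of its underside, z up.
- stand_rim (a point): Centre of the cup's mouth, 40 mm above the bench. The well is 48 mm across and 34 mm deep; the cap's stem goes in and its flange rests on the rim, so that the cap's origin then lies at this point. Any yaw will do.
- buffer_bottle: Bystander: clear bottle with blue cap, 64 mm across, 170 mm tall; origin at the centre of its underside.
- stain_jar: Bystander: small amber jar, 48 mm across, 70 mm tall, standing between tank and stand; origin at the centre of its underside.
- beaker: Bystander: glass beaker, 70 mm across, 90 mm tall; origin at the centre of its underside.
- dishes: Bystander: stack of clear dishes, 92 mm across, 44 mm tall; origin at the centre of its underside.
- marker: Bystander: black pen with blue end, 130 mm long, 14 mm thick, lying; origin at its middle on the bench.
- tube_rack: Bystander: yellow tube rack 125 by 95 by 45 mm, some tubes 12 mm above it; origin at the centre of its underside.
- tip_box: Bystander: orange tip box 120 by 85 by 60 mm; origin at the centre of its underside.
Mind the look-alikes: they are no part of the job. Of the things that look like the cap, the middle-sized one is meant.

How it is judged (in metres and radians):
On the way, in this order (a step that is already met when the one before it is completed fails the run):
1. the cap has been turned at least 45 degrees while still down in the neck (angle between the x axis of cap and the x axis of tank, either way round above 0.785 rad and z of cap in the frame of neck below 0.018 m and horizontal distance between cap and neck below 0.005 m), for 0.1 s.
2. the cap has been lifted clear of the neck (its flange more than 37 mm above the neck's top) (z of cap in the frame of neck above 0.037 m), for 0.1 s.
At the end, for the whole second after the job is handed in: The cap stands at rest and released in the cap stand: its origin within 6 mm of the stand's axis and within 4 mm of the rim's height, tilted less than 0.1 rad (horizontal distance between cap and stand_rim below 0.006 m and z of cap in the frame of stand_rim between -0.004 and 0.004 m and angle between cap's own z axis and vertical below 0.1 rad and linear speed of cap below 0.02 m/s and contact force between cap and the fingers below 0.5 N); the robot touches nothing.
It fails at once if more than 40 N between cap and tank (spring, catch or neck forced) (contact force between cap and tank above 40 N).
It fails at once if the cap dropped or slammed into the stand (faster than 0.6 m/s over it) (horizontal distance between cap and stand_rim below 0.04 m and z of cap in the frame of stand_rim below 0.08 m and linear speed of cap above 0.6 m/s).
It fails at once if a bystander moved more than 20 mm or tipped over (distance of any of buffer_bottle, stain_jar, beaker, dishes, marker, tube_rack, tip_box from where it was at the start of the episode above 0.02 m or angle between any of buffer_bottle, stain_jar, beaker, dishes, marker, tube_rack, tip_box's own z axis and vertical above 0.4 rad).
It also fails if it takes over 51 s, if anything falls off the work surface, if the arm or the gripper's body presses on something with over 40 N, if the wrist force passes 120 N, or if a joint passes its speed limit or range.

## Working session

There is one attempt and no reset: what is moved stays moved. The work goes in short steps, Python scripts to look and compute and a tool call to move; the robot and the scene stay as the last step left them, time stands still between calls to the robot, and variables do not carry over. Pictures are saved under pics/ and viewed, about 8 in all and at most 12, crops included, and the job is handed in when it is done.

Besides the shell and the picture viewer there is one more tool, called after ">>>" as name(argument=value, ...) on one line, values as JSON. send_rows: Moves the arm, as the interface text tells. Its arguments: {"type":"object","properties":{"steps":{"type":"array","items":{"type":"array","items":{"type":"array","items":{"type":"number"}}}}},"required":["steps"]}

```bash
ls; mkdir -p pics
python3 - <<'E'
from bench import arm, optics
import cv2, numpy as np
s=arm.read_state(); print(s)
for n in("scene","top"):
    im,d=optics.get_image(n); cv2.imwrite(f"pics/{n}0.png",im); np.save(f"pics/{n}0.npy",d)
    c=optics.get_calibration(n); print(n,c)
print(optics.get_calibration("wrist"))
E
```

```text
pics
{'clock': 0.0, 'joints': array([ 1.41861804e+00,  3.85565045e-01,  6.59659978e-03, -4.77815554e-04,
       -1.19400194e+00, -2.58588205e-01]), 'joint_vel': array([ 0.00194995,  0.00097831, -0.00189259, -0.0009985 ,  0.00079735,
       -0.00105299]), 'joint_efforts': array([-1.70599462e-03, -3.92288268e+01,  1.88406676e+01,  4.18607891e+00,
       -4.58289942e-03, -3.75260100e-06]), 'position': array([249.33007961, 572.46513286, 230.20817075]), 'ee_rot': array([ 9.78964313e-01, -2.04028535e-01, -1.63930117e-04,  1.09730070e-03]), 'contact_force': array([-0.57554752, -0.56895221,  0.35872683]), 'wrist_torque': array([-0.00575709,  0.03265764,  0.01544712]), 'gripper_width': 85.52924314772716}
scene {'K': array([[397.00634522,   0.        , 252.05983758],
       [  0.        , 397.00634522, 193.26395934],
       [  0.        ,   0.        ,   1.        ]]), 'rvec': array([ 1.72351626,  1.81074841, -0.74978534]), 'tvec': array([  12.5696107 , -311.18037442, 1713.17097886])}
top {'K': array([[479.91995068,   0.        , 269.7508135 ],
       [  0.        , 479.91995068, 191.32130444],
       [  0.        ,   0.        ,   1.        ]]), 'rvec': array([ 2.18239375, -2.19854384,  0.06817921]), 'tvec': array([  21.56897511,  565.6420203 , 1441.41414942])}
{'K': array([[297.31863964,   0.        , 254.75427791],
       [  0.        , 297.31863964, 194.8744076 ],
       [  0.        ,   0.        ,   1.        ]]), 'hand_eye': array([[ 4.10856604e-04, -9.56562136e-01, -2.91528232e-01,
         7.36606649e+01],
       [ 9.99999660e-01,  1.84580623e-04,  8.03673890e-04,
         4.20475037e-01],
       [-7.14953551e-04, -2.91528464e-01,  9.56561887e-01,
        -1.42400840e+02],
       [ 0.00000000e+00,  0.00000000e+00,  0.00000000e+00,
         1.00000000e+00]])}
```

View pics/scene0.png

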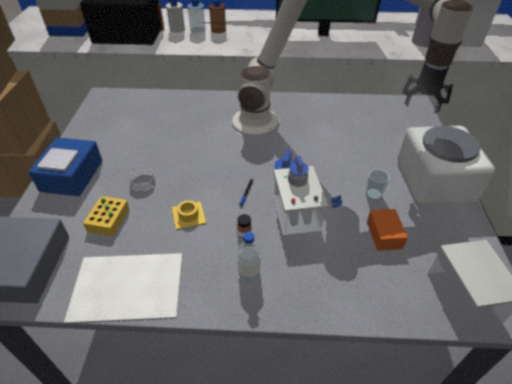

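View pics/top0.png

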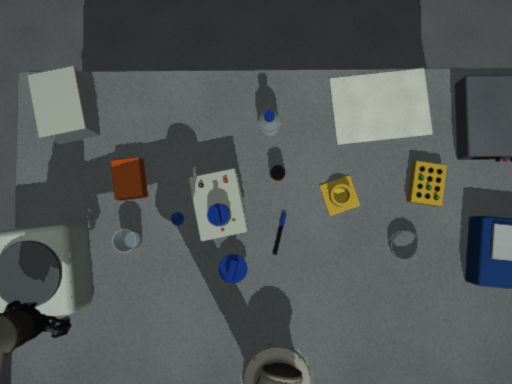

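The scene view shows the tank at about (298,195). In the top view, the capped neck is at about (219,215), with a large decoy at (233,268) and a small one at (177,218). The stand is at (340,195) and the jar at (277,173). I'll take measurements next.

```bash
cat > h.py <<'E'
import numpy as np, cv2
from bench import arm, optics
from scipy.spatial.transform import Rotation as R
def ray(n,u,v):
    c=optics.get_calibration(n); Rm=cv2.Rodrigues(c["rvec"])[0]; o=-Rm.T@c["tvec"]
    d=Rm.T@np.linalg.inv(c["K"])@np.array([u,v,1.]); return o,d
def plane(n,u,v,z):
    o,d=ray(n,u,v); return o+d*(z-o[2])/d[2]
def depthpt(n,u,v,D):
    o,d=ray(n,u,v); return o+d*D
E
python3 - <<'E'
from h import *
im=cv2.imread("pics/top0.png"); D=np.load("pics/top0.npy")
hsv=cv2.cvtColor(im,cv2.COLOR_BGR2HSV)
def blobs(lo,hi,name,mn=15):
    m=cv2.inRange(hsv,lo,hi); n,l,st,ce=cv2.connectedComponentsWithStats(m)
    for i in range(1,n):
        if st[i,4]>mn and 90<ce[i][0]<460:
            u,v=ce[i]; d=np.median(D[l==i]); print(name,ce[i].round(1),st[i],depthpt("top",u,v,d).round(0))
blobs((105,120,50),(130,255,255),"blue"); blobs((18,120,60),(32,255,255),"yel")
c=im[160:290,160:370]; cv2.imwrite("pics/crop.png",cv2.resize(c,None,fx=3.8,fy=3.8,interpolation=cv2.INTER_CUBIC))
E
```

```text
blue [268.9 115.4] [264 110  11  12  97] [766.  18. 170.]
blue [217.8 214.3] [207 204  22  22 372] [495. 158. 178.]
blue [177.  218.2] [171 212  13  13 133] [486. 297.  27.]
blue [282.4 219. ] [280 213   6  13  55] [482. -20.  13.]
blue [232.4 268.5] [218 254  29  30 660] [337. 129.  52.]
yel [427.3 183.2] [ 407  161   40   45 1190] [ 585. -453.   45.]
yel [339.4 195.1] [ 320  175   40   41 1054] [ 553. -196.    8.]
```

View pics/crop.png

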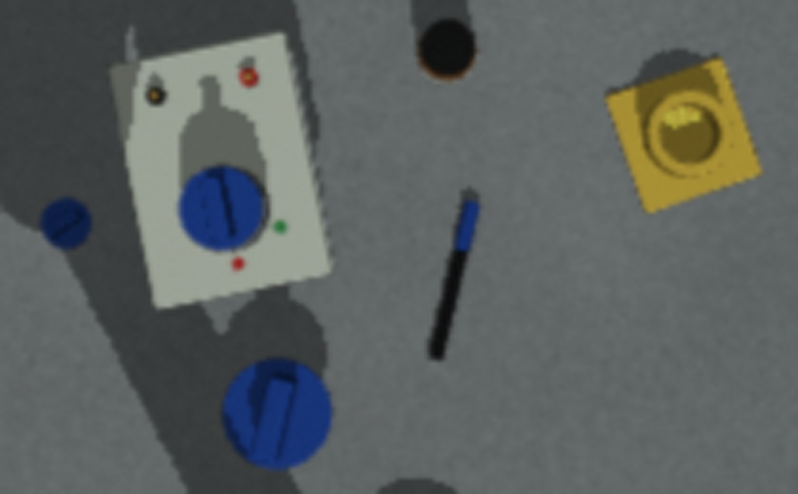

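The crop shows the middle-sized cap on the neck at crop (222,208). The red dot is at (238,264), green at (280,227), and the lid corners are clear. The stand cup is at (684,134). The order from red to green confirms anticlockwise.

Run:
```python
from h import *
im=cv2.imread("pics/top0.png"); hsv=cv2.cvtColor(im,cv2.COLOR_BGR2HSV); D=np.load("pics/top0.npy")
P=lambda u,v,z: plane("top",160+(u+.5)/3.8-.5,160+(v+.5)/3.8-.5,z)
C=np.array([P(u,v,125) for u,v in((110,66),(285,33),(330,270),(155,308))])
print(C.round(1), "ctr",C.mean(0), "sides",np.linalg.norm(C[1]-C[0]),np.linalg.norm(C[2]-C[1]))
t=((C[1]-C[2])+(C[0]-C[3])); yaw=np.arctan2(t[1],t[0]); print("tank yaw deg",np.degrees(yaw), "neck by tank",C.mean(0)[:2]-30*np.array([np.cos(yaw),np.sin(yaw)]))
m=cv2.inRange(hsv,(105,120,30),(130,255,255)); m[:, :200]=0; m[245:]=0; m[:195]=0; m[:,250:]=0
c=max(cv2.findContours(m,0,1)[0],key=cv2.contourArea); (u,v),r=cv2.minEnclosingCircle(c); print("cap circle",u,v,r,plane("top",u,v,176),2*r*1255/480, "depth",D[int(v)-5:int(v)+6:2,int(u)-8:int(u)+9:2])
print("red",P(238,264,125),"green",P(280,227,125))
y=cv2.inRange(hsv,(18,100,30),(34,255,255)); y[:, :310]=0;y[:,370:]=0; 
c=max(cv2.findContours(y,0,1)[0],key=cv2.contourArea); print("stand foot",cv2.minAreaRect(c),plane("top",*cv2.minAreaRect(c)[0],6))
print("cup guess",P(684,134,40))
```

```text
[[601.3 246.1 125. ]
 [625.  116.2 125. ]
 [449.2  83.5 125. ]
 [422.2 212.4 125. ]] ctr [524.42204843 164.55426879 125.        ] sides 132.07084752387354 178.78937199439397
tank yaw deg 10.586607816146781 neck by tank [494.93269887 159.04262089]
cap circle 217.8252410888672 214.23301696777344 10.920710563659668 [495.05503025 158.22497779 176.        ] 57.10621565580368 depth [[1298.0256 1295.7847 1262.9133 1264.926  1261.5991 1293.173  1293.9357
  1295.3556 1295.3542]
 [1298.0571 1294.7877 1262.1178 1260.4235 1263.6699 1293.0671 1294.2169
  1298.4557 1296.9601]
 [1299.0004    0.     1268.5643 1267.7571 1265.8347 1281.6146 1295.5653
  1292.951  1298.9319]
 [1295.192  1294.4037 1293.5098 1262.1808 1263.6376 1272.1633 1297.9093
  1295.1039 1298.5955]
 [1296.7692 1297.8748 1294.7401 1264.0529 1267.3992 1263.0511 1288.3441
  1298.0481 1292.3263]
 [1293.9745 1294.8342 1294.4583 1262.7153 1263.5055 1263.5168 1295.6859
  1293.9816 1293.2476]]
red [454.08939765 151.3073455  125.        ] green [481.09125473 120.27257885 125.        ]
stand foot ((339.418701171875, 195.05345153808594), (33.03504180908203, 32.657501220703125), 70.70995330810547) [ 553.46847702 -195.86391022    6.        ]
cup guess [ 552.14577747 -191.536566     40.        ]
```

>>> send_rows(steps=[[[3.1,2.2,-0.7,0,1],[3.1,2.2,-0.7,0,1],[3.1,2.2,-0.7,0,1],[3.1,2.2,-0.7,0,1],[3.1,2.2,-0.7,0,1],[3.1,2.2,-0.7,0,1],[3.1,2.2,-0.7,0,1],[3.1,2.2,-0.7,0,1],[3.1,2.2,-0.7,0,1],[3.1,2.2,-0.7,0,1]]])

```text
clock: 0.93
position: [448.0, 237.4, 296.3]
ee_rot: [0.98, -0.198, -0.003, 0.008]
contact_force: [0.1, 1.0, 0.0]
gripper_width: 85.7
```

```bash
cat >> h.py <<'E'
def go(x,y,z,yaw=None):
    s=arm.read_state(); Q=R.from_quat(s["ee_rot"]); M=Q.as_matrix()
    cy=np.degrees(np.arctan2(M[1,0],M[0,0]))
    print("t",round(s["clock"],2),"pos",s["position"].round(1),"yaw",cy.round(2),"tilt",np.degrees(np.arccos(-M[2,2])).round(2),"F",s["contact_force"].round(1),"w",round(s["gripper_width"],1),"j",s["joints"].round(2))
    print("tool cm",(M.T@(np.array([x,y,z])-s["position"])/10).round(2), "turn", None if yaw is None else round(-np.radians(yaw-cy),3), "M",M.round(3).tolist())
E
python3 -c "
from h import *; go(495,158.5,300,190.6)"
```

```text
t 0.93 pos [448.  237.4 296.3] yaw -22.8 tilt 0.95 F [0.1 1.  0. ] w 85.7 j [ 0.81  0.15 -0.16  0.   -1.28  0.36]
tool cm [ 7.39  5.46 -0.29] turn -3.725 M [[0.922, -0.387, -0.008], [-0.388, -0.922, -0.014], [-0.002, 0.017, -1.0]]
```

>>> send_rows(steps=[[[2.4,1.8,0,0,1],[2.4,1.8,0,0,1],[2,1.5,-0.2,0,1],[0,0,0,-0.12,1],[0,0,0,-0.12,1],[0,0,0,-0.12,1],[0,0,0,-0.12,1],[0,0,0,-0.1,1],[0,0,0,0,1]]])

```text
clock: 1.68
position: [494.1, 150.7, 297.7]
ee_rot: [0.995, 0.098, -0.007, 0.007]
contact_force: [-0.5, 0.4, 0.9]
gripper_width: 85.1
```

```bash
cat >> h.py <<'E'
def wrist(name):
    s=arm.read_state(); im,d=optics.get_image("wrist"); cv2.imwrite(f"pics/{name}.png",im)
    return s,im,d
def wplane(s,u,v,z):
    c=optics.get_calibration("wrist"); K=c["K"]; H=c["hand_eye"]; M=R.from_quat(s["ee_rot"]).as_matrix()
    dx,dy=u-K[0,2],v-K[1,2]; r=np.hypot(dx,dy); th=r/K[0,0]
    a=np.array([np.sin(th)*dx/max(r,1e-9),np.sin(th)*dy/max(r,1e-9),np.cos(th)])
    o=M@H[:3,3]+s["position"]; d=M@H[:3,:3]@a; return o+d*(z-o[2])/d[2]
E
python3 -c "
from h import *; go(495,158.5,300,10.6); s,im,d=wrist('w1')"
```

```text
t 1.68 pos [494.1 150.7 297.7] yaw 11.2 tilt 1.17 F [-0.5  0.4  0.9] w 85.1 j [ 0.61  0.17 -0.13  0.01 -1.29  1.15]
tool cm [ 0.24 -0.74 -0.25] turn 0.01 M [[0.981, 0.194, -0.013], [0.194, -0.981, -0.016], [-0.015, 0.013, -1.0]]
```

View pics/w1.png

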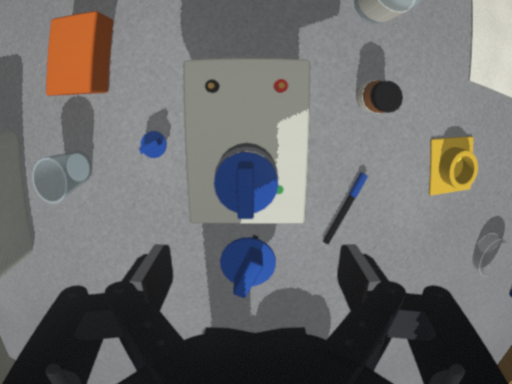

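The wrist view shows the cap flange centred near (246,182). The wing is almost vertical in the picture, so the tool is lined up with it, and the stand cup is at (459,168).

Run:
```python
from h import *
s=arm.read_state(); im=cv2.imread("pics/w1.png"); hsv=cv2.cvtColor(im,cv2.COLOR_BGR2HSV)
m=cv2.inRange(hsv,(105,120,30),(130,255,255)); m[:140]=0;m[225:]=0;m[:,:205]=0;m[:,290:]=0
c=max(cv2.findContours(m,0,1)[0],key=cv2.contourArea)[:,0,:]
print("bbox",c.min(0),c.max(0))
# flange edge points (exclude wing overhang, below row 205) circle fit at z=176
def fit(P):
    A=np.c_[2*P,np.ones(len(P))]; x=np.linalg.lstsq(A,(P**2).sum(1),rcond=None)[0]; return x[:2],np.sqrt(x[2]+x[:2]@x[:2])
P=np.array([wplane(s,u,v,176)[:2] for u,v in c if v<205]); print("flange fit",fit(P))
q=np.array([wplane(s,u,v,208)[:2] for u,v in((238.5,163),(253.5,163),(254.5,217),(238.5,217))]); print("wing",q.round(1),q.mean(0), np.degrees(np.arctan2(*(q[0]+q[1]-q[2]-q[3])[::-1])))
y=cv2.inRange(hsv,(18,100,30),(34,255,255)); y[:, :425]=0;y[:120]=0;y[205:]=0
print("bbox foot",cv2.boundingRect(y)); print("cup",wplane(s,460,168,40))
print("lid corners",[wplane(s,u,v,125).round(1)[:2] for u,v in((184,59),(309,60),(304,222),(190,222))])
print(cv2.imwrite("pics/c1.png",cv2.resize(np.hstack([im[140:230,200:300],im[120:210,420:490]]),None,fx=4.6,fy=4.6,interpolation=cv2.INTER_CUBIC)))
```

```text
bbox [215 152] [277 217]
flange fit (array([494.96413177, 157.68610686]), np.float64(28.478028095502495))
wing [[519.2 167.4]
 [521.4 155.7]
 [476.4 146.2]
 [473.9 159.3]] [497.73702529 157.16913096] 11.052535642428404
bbox foot (429, 136, 49, 59)
cup [ 552.20214009 -187.51367763   40.        ]
lid corners [array([602.2, 244.7]), array([625.3, 116.1]), array([447.8,  81. ]), array([423., 211.])]
True
```

View pics/c1.png

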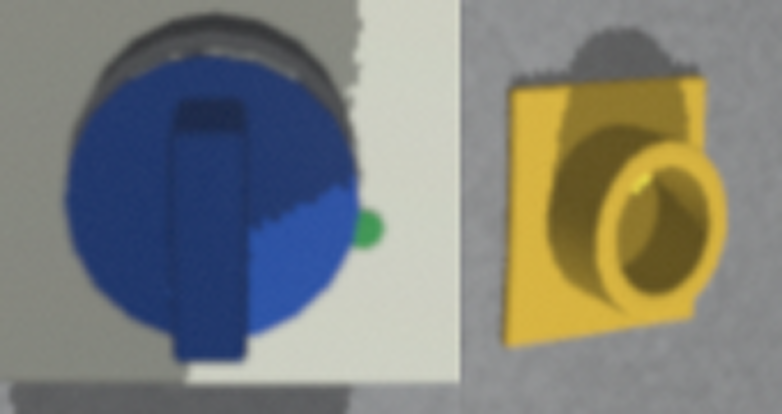

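The crop agrees with the fit: the wing is clear and the cap is centred at about (495,157.7) with yaw about 11°. Descending with the jaws open.

```bash
python3 -c "
from h import *; go(495,157.7,215,11)"
```

```text
t 1.73 pos [494.  150.7 297.6] yaw 11.0 tilt 1.17 F [ 0.3 -0.7 -0.9] w 84.9 j [ 0.61  0.17 -0.13  0.01 -1.29  1.15]
tool cm [ 0.36 -0.77  8.25] turn -0.0 M [[0.982, 0.191, -0.013], [0.191, -0.982, -0.016], [-0.016, 0.013, -1.0]]
```

>>> send_rows(steps=[[[0.3,-0.8,0,0,1],[0,0,0,0,1],[0,0,2,0,1],[0,0,2,0,1],[0,0,2,0,1],[0,0,2,0,1],[0,0,0,0,1]]])

```text
clock: 2.32
position: [495.3, 161.1, 215.7]
ee_rot: [0.996, 0.091, -0.005, 0.006]
contact_force: [-0.7, 0.1, 0.1]
gripper_width: 85.0
```

```bash
python3 -c "
from h import *; go(495,157.7,181,11)"
```

```text
t 2.32 pos [495.3 161.1 215.7] yaw 10.39 tilt 0.93 F [-0.7  0.1  0.1] w 85.0 j [ 0.63  0.23 -0.26  0.01 -1.1   1.12]
tool cm [-0.05  0.29  3.48] turn -0.011 M [[0.984, 0.181, -0.009], [0.18, -0.984, -0.013], [-0.011, 0.012, -1.0]]
```

>>> send_rows(steps=[[[0,0.35,0,-0.01,1],[0,0,1.7,0,1],[0,0,1.7,0,1],[0,0,0,0,1]]])

```text
clock: 2.65
position: [498.2, 158.4, 184.9]
ee_rot: [0.995, 0.096, -0.002, 0.006]
contact_force: [-0.1, -1.1, -0.3]
gripper_width: 85.4
```

```bash
python3 -c "
from h import *; go(495,157.7,181,11); wrist('w2')"
```

```text
t 2.65 pos [498.2 158.4 184.9] yaw 11.04 tilt 0.7 F [-0.1 -1.1 -0.3] w 85.4 j [ 0.62  0.26 -0.31  0.01 -1.02  1.14]
tool cm [-0.32  0.01  0.39] turn 0.001 M [[0.981, 0.192, -0.003], [0.191, -0.981, -0.012], [-0.006, 0.011, -1.0]]
```

View pics/w2.png

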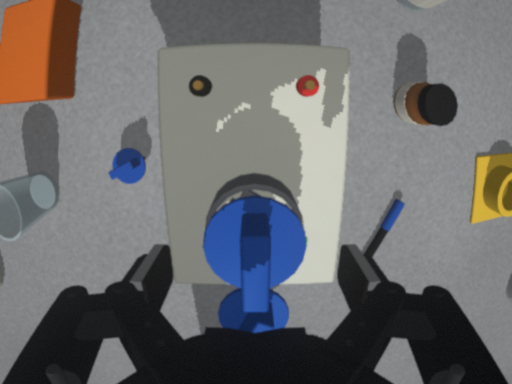

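The wing is centred between the pads at about column 255. I'll correct x by -3 mm, go down 4 mm and close.

>>> send_rows(steps=[[[-0.3,0,0.3,0,1],[0,0,0,0,1],[0,0,0,0,0],[0,0,0,0,0],[0,0,0,0,0],[0,0,0,0,0],[0,0,0,0,0],[0,0,0,0,0]]])

```text
clock: 3.37
position: [499.7, 159.9, 191.1]
ee_rot: [0.995, 0.097, 0.005, 0.003]
contact_force: [0.3, -2.5, 3.0]
gripper_width: 12.6
```

```bash
python3 -c "
from h import *; go(495,157.7,181,11)"
```

```text
t 3.37 pos [499.7 159.9 191.1] yaw 11.14 tilt 0.71 F [ 0.3 -2.5  3. ] w 12.6 j [ 0.63  0.24 -0.31  0.01 -1.01  1.13]
tool cm [-0.51  0.11  1.  ] turn 0.002 M [[0.981, 0.193, 0.011], [0.193, -0.981, -0.005], [0.01, 0.008, -1.0]]
```

The TCP rode up to 191 while closing, so the grip is shallow. I'll reopen, watch for drift and regrasp lower.

>>> send_rows(steps=[[[0,0,0,0,1],[0,0,0,0,1],[0,0,0,0,1],[0,0,0,0,1],[0,0,0,0,1],[0,0,0,0,1]]])

```text
clock: 3.87
position: [499.6, 159.8, 190.8]
ee_rot: [0.995, 0.097, 0.005, 0.003]
contact_force: [0.3, 0.3, -0.1]
gripper_width: 83.1
```

```bash
python3 -c "
from h import *; go(495,157.7,181,11)"
```

```text
t 3.87 pos [499.6 159.8 190.8] yaw 11.14 tilt 0.69 F [ 0.3  0.3 -0.1] w 83.1 j [ 0.63  0.25 -0.31  0.01 -1.01  1.13]
tool cm [-0.5   0.11  0.97] turn 0.002 M [[0.981, 0.193, 0.011], [0.193, -0.981, -0.006], [0.009, 0.008, -1.0]]
```

>>> send_rows(steps=[[[0,0,0,0,1],[0,0,0,0,1],[0,0,0,0,1],[0,0,0,0,1]]])

```text
clock: 4.2
position: [499.6, 159.9, 190.7]
ee_rot: [0.995, 0.097, 0.005, 0.003]
contact_force: [0.0, -0.5, -0.3]
gripper_width: 85.5
```

```bash
python3 -c "
from h import *; go(495,157.7,181,11)"
```

```text
t 4.2 pos [499.6 159.9 190.7] yaw 11.14 tilt 0.68 F [ 0.  -0.5 -0.3] w 85.5 j [ 0.63  0.25 -0.31  0.01 -1.01  1.13]
tool cm [-0.5   0.12  0.96] turn 0.002 M [[0.981, 0.193, 0.011], [0.193, -0.981, -0.006], [0.009, 0.008, -1.0]]
```

>>> send_rows(steps=[[[-0.5,0.1,-0.2,0,1],[0,0,0,0,1],[0,0,0,0,1],[0,0,0,0,0],[0,0,0,0,0],[0,0,0,0,0],[0,0,0,0,0],[0,0,0,0,0],[0,0,0,0,0]]])

```text
clock: 4.95
position: [494.3, 157.8, 193.1]
ee_rot: [0.995, 0.097, 0.005, 0.003]
contact_force: [-0.4, 2.0, 3.5]
gripper_width: 12.3
```

Run:
```python
from h import *
go(495,157.7,181,11); s,im,d=wrist('w3'); sc,_=optics.get_image("scene")
a=cv2.resize(sc[140:220,250:350],(500,400),interpolation=cv2.INTER_CUBIC); b=cv2.resize(im[150:384,100:412],(300,225))
b=cv2.copyMakeBorder(b,0,175,0,0,0); cv2.imwrite("pics/c3.png",np.hstack([a,b]))
```

```text
t 4.95 pos [494.3 157.8 193.1] yaw 11.14 tilt 0.69 F [-0.4  2.   3.5] w 12.3 j [ 0.63  0.23 -0.32  0.01 -1.01  1.13]
tool cm [0.06 0.01 1.21] turn 0.002 M [[0.981, 0.193, 0.011], [0.193, -0.981, -0.005], [0.01, 0.007, -1.0]]
```

View pics/c3.png

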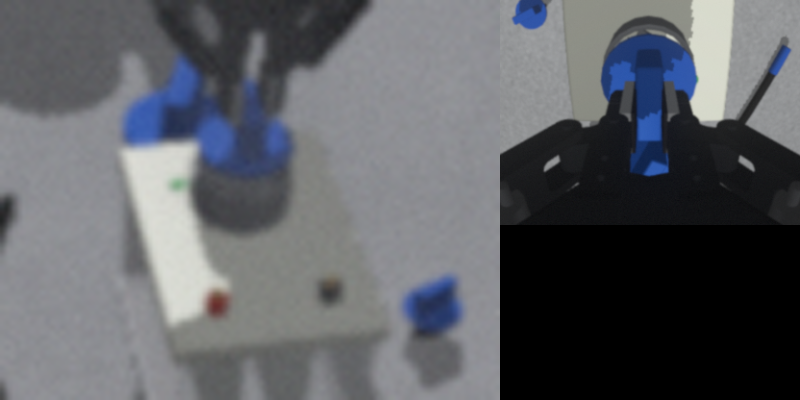

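The scene crop shows the pads straddling the wing with the tips just above the flange, so the grip is good. Now pressing gently and reading the force.

>>> send_rows(steps=[[[0,0,0.2,0,0],[0,0,0.2,0,0]]])

```text
clock: 5.22
position: [494.4, 157.9, 190.4]
ee_rot: [0.995, 0.097, 0.006, 0.003]
contact_force: [-2.1, 0.2, 4.0]
gripper_width: 12.4
```

>>> send_rows(steps=[[[0,0,0.2,0,0],[0,0,0.2,0,0]]])

```text
clock: 5.38
position: [494.4, 157.9, 187.2]
ee_rot: [0.995, 0.097, 0.006, 0.003]
contact_force: [-2.2, 2.1, 6.9]
gripper_width: 12.5
```

>>> send_rows(steps=[[[0,0,0.2,0,0],[0,0,0.2,0,0]]])

```text
clock: 5.55
position: [494.5, 157.9, 184.3]
ee_rot: [0.995, 0.098, 0.006, 0.003]
contact_force: [-2.9, 0.7, 6.8]
gripper_width: 12.0
```

>>> send_rows(steps=[[[0,0,0.2,0,0]]])

```text
clock: 5.63
position: [494.5, 157.9, 183.0]
ee_rot: [0.995, 0.098, 0.006, 0.003]
contact_force: [-3.9, 0.2, 9.2]
gripper_width: 12.0
```

>>> send_rows(steps=[[[0,0,0.2,0,0]]])

```text
clock: 5.72
position: [494.8, 157.9, 182.8]
ee_rot: [0.995, 0.098, 0.007, 0.003]
contact_force: [-7.4, 1.0, 18.8]
gripper_width: 12.2
```

>>> send_rows(steps=[[[0,0,0.2,0,0]]])

```text
clock: 5.8
position: [494.8, 157.9, 182.9]
ee_rot: [0.995, 0.099, 0.007, 0.004]
contact_force: [-7.0, 0.4, 14.4]
gripper_width: 12.2
```

>>> send_rows(steps=[[[0,0,0.2,0,0]]])

```text
clock: 5.88
position: [494.7, 157.9, 182.9]
ee_rot: [0.995, 0.099, 0.008, 0.004]
contact_force: [-8.2, 0.4, 13.2]
gripper_width: 12.1
```

It bottomed at about z 182.8 with a steady 13–14 N. Now turning anticlockwise (negative about tool z) while holding down.

>>> send_rows(steps=[[[-0.05,0,0.2,-0.1,0],[0,0,0.2,-0.1,0]]])

```text
clock: 6.05
position: [495.8, 158.2, 182.9]
ee_rot: [0.979, 0.202, 0.01, 0.004]
contact_force: [-2.9, -0.9, 11.6]
gripper_width: 12.6
```

```bash
python3 -c "
from h import *; go(495,157.7,182.9,71)"
```

```text
t 6.05 pos [495.8 158.2 182.9] yaw 23.27 tilt 1.27 F [-2.9 -0.9 11.6] w 12.6 j [ 0.63  0.24 -0.34  0.02 -0.98  1.33]
tool cm [-0.09  0.02  0.  ] turn -0.833 M [[0.918, 0.395, 0.022], [0.395, -0.919, -0.005], [0.018, 0.013, -1.0]]
```

>>> send_rows(steps=[[[0,0,0.22,-0.1,0],[0,0,0.22,-0.1,0]]])

```text
clock: 6.22
position: [497.6, 158.6, 182.9]
ee_rot: [0.953, 0.304, 0.012, 0.006]
contact_force: [-5.6, -0.6, 14.6]
gripper_width: 12.5
```

>>> send_rows(steps=[[[0,0,0.22,-0.1,0],[0,0,0.22,-0.1,0]]])

```text
clock: 6.38
position: [497.7, 158.6, 182.9]
ee_rot: [0.915, 0.403, 0.013, 0.008]
contact_force: [-6.9, -0.4, 14.0]
gripper_width: 12.2
```

```bash
python3 -c "
from h import *; go(495,157.7,182.9,71);print(arm.read_state()['wrist_torque'])"
```

```text
t 6.38 pos [497.7 158.6 182.9] yaw 47.52 tilt 1.7 F [-6.9 -0.4 14. ] w 12.2 j [ 0.63  0.24 -0.34  0.02 -0.97  1.75]
tool cm [-0.24 -0.14 -0.01] turn -0.41 M [[0.675, 0.737, 0.029], [0.737, -0.675, -0.004], [0.017, 0.024, -1.0]]
[ 0.16215717  2.27338154 -0.05723125]
```

>>> send_rows(steps=[[[-0.13,-0.15,0.22,-0.1,0],[0,0,0.22,-0.1,0]]])

```text
clock: 6.55
position: [497.8, 159.2, 182.9]
ee_rot: [0.867, 0.497, 0.015, 0.01]
contact_force: [-6.6, -0.2, 13.3]
gripper_width: 12.5
```

```bash
python3 -c "
from h import *; go(495,157.7,182.9,70.5);print(arm.read_state()['wrist_torque'])"
```

```text
t 6.55 pos [497.8 159.2 182.9] yaw 59.67 tilt 2.09 F [-6.6 -0.2 13.3] w 12.5 j [ 0.63  0.24 -0.35  0.03 -0.96  1.96]
tool cm [-0.27 -0.16 -0.01] turn -0.189 M [[0.505, 0.862, 0.036], [0.863, -0.505, -0.002], [0.017, 0.032, -0.999]]
[-0.00235146  1.96682714 -0.05749   ]
```

>>> send_rows(steps=[[[-0.05,-0.1,0.22,-0.09,0],[0,0,0.22,-0.09,0],[0,0,0.2,0,0]]])

```text
clock: 6.8
position: [496.7, 159.5, 182.9]
ee_rot: [0.816, 0.578, 0.016, 0.012]
contact_force: [-7.2, 0.6, 13.1]
gripper_width: 12.3
```

Run:
```python
from h import *
go(495,157.7,182.9,70.5); s,im,d=wrist('w4'); cv2.imwrite("pics/c4.png",cv2.resize(im[100:384,60:450],(780,568)))
```

```text
t 6.8 pos [496.7 159.5 182.9] yaw 70.69 tilt 2.24 F [-7.2  0.6 13.1] w 12.3 j [ 0.64  0.23 -0.35  0.03 -0.95  2.15]
tool cm [-0.23 -0.1  -0.  ] turn 0.003 M [[0.331, 0.943, 0.039], [0.944, -0.331, -0.001], [0.012, 0.037, -0.999]]
```

View pics/c4.png

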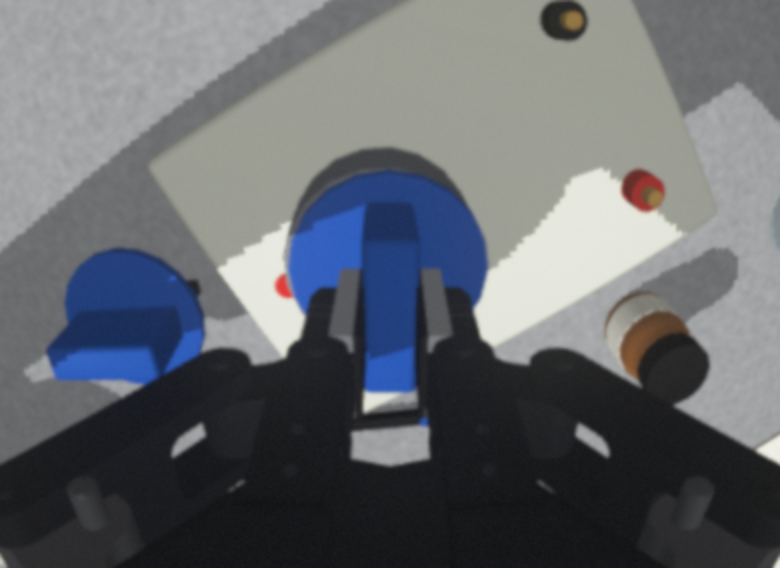

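The wing turned with the tool, about 59.7°, and is still square in the jaws. Lifting.

>>> send_rows(steps=[[[0,0,-0.4,0,0],[0,0,-0.4,0,0],[0,0,-0.6,0,0]]])

```text
clock: 7.1
position: [495.5, 159.6, 197.4]
ee_rot: [0.816, 0.577, 0.016, 0.011]
contact_force: [-0.3, 0.5, 1.1]
gripper_width: 12.4
```

>>> send_rows(steps=[[[0,0.03,-0.8,0,0],[0,0.03,-0.8,0,0]]])

```text
clock: 7.27
position: [495.1, 159.2, 213.2]
ee_rot: [0.816, 0.577, 0.015, 0.011]
contact_force: [0.0, -0.1, -0.7]
gripper_width: 12.6
```

```bash
python3 -c "
from h import *; go(495,157.7,182.9,70.5)"
```

```text
t 7.27 pos [495.1 159.2 213.2] yaw 70.53 tilt 2.14 F [ 0.  -0.1 -0.7] w 12.6 j [ 0.64  0.2  -0.31  0.03 -1.03  2.15]
tool cm [-0.18 -0.07  3.03] turn 0.001 M [[0.333, 0.942, 0.037], [0.943, -0.333, -0.001], [0.011, 0.036, -0.999]]
```

>>> send_rows(steps=[[[0,0.06,-1.5,0,0],[0,0.06,-1.5,0,0],[0,0.06,-1.5,0,0],[0,0.06,-1.2,0,0],[0,0,0,0.1,0],[0,0,0,0.1,0],[0,0,0,0.1,0],[0,0,0,0.1,0],[0,0,0,0.1,0],[0,0,0,0.1,0]]])

```text
clock: 8.1
position: [495.0, 157.1, 274.0]
ee_rot: [0.955, 0.297, 0.015, 0.006]
contact_force: [0.1, 0.4, -1.5]
gripper_width: 12.5
```

Run:
```python
from h import *
go(553,-190,270,35)
im,D=optics.get_image("top"); sc,_=optics.get_image("scene")
cv2.imwrite("pics/c5.png",cv2.resize(np.hstack([im[165:225,305:375],sc[190:250,150:220]]),None,fx=5.5,fy=5.5,interpolation=cv2.INTER_CUBIC))
```

```text
t 8.1 pos [495.  157.1 274. ] yaw 34.52 tilt 1.91 F [ 0.1  0.4 -1.5] w 12.5 j [ 0.63  0.16 -0.21  0.02 -1.18  1.53]
tool cm [-14.89  31.88   0.71] turn -0.008 M [[0.824, 0.566, 0.033], [0.567, -0.824, -0.003], [0.025, 0.021, -0.999]]
```

View pics/c5.png

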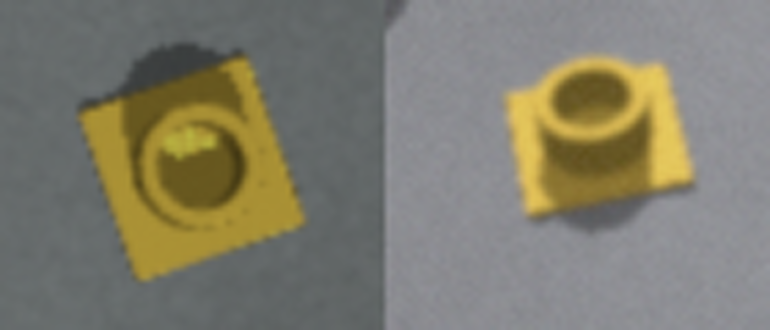

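The top crop shows the rim centred at crop (200,165) and the foot corners clear. The scene crop shows the rim centred at (208,99) in its right half. I'll take positions from each.

Run:
```python
from h import *
f=lambda x,o: o+(x+.5)/5.5-.5
print("rim top",plane("top",f(200,305),f(165.5,165),40)); print("rim scene",plane("scene",f(208.5,150),f(99.5,190),40))
print("foot top",np.mean([plane("top",f(u,305),f(v,165),6) for u,v in((80,113),(245,52),(305,222),(142,282))],0))
print("foot scene",np.mean([plane("scene",f(u-385,150),f(v,190),6) for u,v in((505,94),(664,64),(694,184),(530,217))],0))
```

```text
rim top [ 552.75443446 -195.50475834   40.        ]
rim scene [ 556.04750094 -196.37758483   40.        ]
foot top [ 553.73180088 -196.67346879    6.        ]
foot scene [ 556.42140977 -197.29874221    6.        ]
```

>>> send_rows(steps=[[[-1.49,3.19,0,0,0],[-1.49,3.19,0,0,0],[-1.49,3.19,0,0,0],[-1.49,3.19,0,0,0],[-1.49,3.19,0,0,0],[-1.49,3.19,0,0,0],[-1.49,3.19,0,0,0],[-1.49,3.19,0,0,0],[-1.49,3.19,0,0,0],[0,0,0,0,0]]])

```text
clock: 9.03
position: [556.2, -166.1, 275.5]
ee_rot: [0.948, 0.319, 0.014, 0.006]
contact_force: [1.1, 0.8, -1.7]
gripper_width: 12.4
```

```bash
python3 -c "
from h import *; go(553,-192,270,35)"
```

```text
t 9.03 pos [ 556.2 -166.1  275.5] yaw 37.21 tilt 1.73 F [ 1.1  0.8 -1.7] w 12.4 j [-0.01  0.27 -0.06  0.   -1.22  2.23]
tool cm [-1.83  1.86  0.55] turn 0.038 M [[0.796, 0.604, 0.03], [0.605, -0.797, -0.004], [0.022, 0.021, -1.0]]
```

>>> send_rows(steps=[[[-1.0,1.1,0,0,0],[-1.0,1.1,0,0,0],[0,0,2.5,0,0],[0,0,2.5,0,0],[0,0,2.5,0,0],[0,0,2.5,0,0],[0,0,2.5,0,0],[0,0,0,0,0]]])

```text
clock: 9.7
position: [557.9, -202.1, 146.5]
ee_rot: [0.945, 0.326, 0.014, 0.007]
contact_force: [-0.9, 0.5, -2.0]
gripper_width: 12.4
```

Run:
```python
from h import *
go(554,-196,140)
s,w,_=wrist('w6'); sc,_=optics.get_image("scene"); im,_=optics.get_image("top"); cv2.imwrite("pics/s6.png",sc); cv2.imwrite("pics/t6.png",im)
a=cv2.resize(sc[165:245,145:225],(400,400),interpolation=cv2.INTER_CUBIC); b=cv2.resize(w[184:384,150:350],(400,400))
cv2.imwrite("pics/c6.png",np.hstack([a,b]))
```

```text
t 9.7 pos [ 557.9 -202.1  146.5] yaw 38.12 tilt 1.82 F [-0.9  0.5 -2. ] w 12.4 j [-0.07  0.39 -0.21  0.   -0.94  2.31]
tool cm [ 0.06 -0.74  0.63] turn None M [[0.786, 0.617, 0.031], [0.617, -0.787, -0.004], [0.022, 0.023, -0.999]]
```

View pics/c6.png

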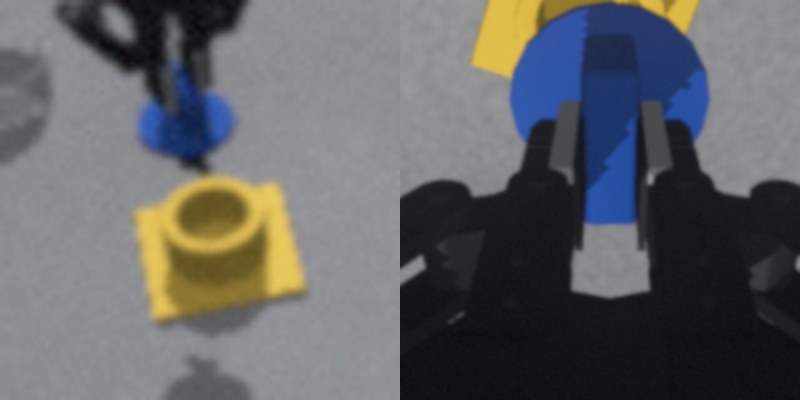

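Run:
```python
from h import *
s=arm.read_state(); M=R.from_quat(s["ee_rot"]).as_matrix()
im=cv2.imread("pics/w6.png"); hsv=cv2.cvtColor(im,cv2.COLOR_BGR2HSV)
m=cv2.inRange(hsv,(105,100,30),(130,255,255)); m[:180]=0;m[300:]=0;m[:,:195]=0;m[:,315:]=0
c=max(cv2.findContours(m,0,1)[0],key=cv2.contourArea)[:,0,:]
for z in (s["position"][2]-17,s["position"][2]-22):
    c2=np.array([p for p in c if p[1]<240]); P=np.array([wplane(s,u,v,z)[:2] for u,v in c2])
    A=np.c_[2*P,np.ones(len(P))]; x=np.linalg.lstsq(A,(P**2).sum(1),rcond=None)[0]
    print("wrist flange",z,x[:2],np.sqrt(x[2]+x[:2]@x[:2]), "tool off",(M.T@np.r_[x[:2]-s["position"][:2],0])[:2])
sc=cv2.imread("pics/s6.png"); h=cv2.cvtColor(sc,cv2.COLOR_BGR2HSV); m=cv2.inRange(h,(105,90,40),(130,255,255)); m[:165]=0;m[205:]=0;m[:,:165]=0;m[:,200:]=0
print("scene bbox",cv2.boundingRect(m)); 
x,y,w,hh=cv2.boundingRect(m)
for v in(189,190,191): print(plane("scene",x+w/2-.5,v,126.5))
```

```text
wrist flange 136.2965356851178 [ 569.0316764  -198.05359493] 23.462594186052872 tool off [8.49767508 0.13559321]
wrist flange 131.2965356851178 [ 567.65051628 -199.34391447] 24.189089395336385 tool off [6.61526897 0.29833797]
scene bbox (173, 178, 19, 19)
[ 557.16987094 -203.30436845  126.5       ]
[ 561.57718175 -202.52998899  126.5       ]
[ 565.96222806 -201.75952148  126.5       ]
```

```bash
python3 -c "
from h import *; go(554,-196.5,115)"
```

```text
t 9.85 pos [ 562.3 -203.2  153.3] yaw 38.17 tilt 2.55 F [-0.3  0.6 -0.1] w 12.2 j [-0.07  0.38 -0.21  0.01 -0.94  2.31]
tool cm [-0.35 -1.16  3.78] turn None M [[0.786, 0.617, 0.044], [0.618, -0.786, -0.008], [0.03, 0.033, -0.999]]
```

>>> send_rows(steps=[[[-0.35,-1.1,1.2,0,0],[0,0,1.2,0,0],[0,0,1.2,0,0],[0,0,0,0,0],[0,0,0,0,0]]])

```text
clock: 10.27
position: [562.4, -197.7, 129.0]
ee_rot: [0.943, 0.33, 0.03, 0.017]
contact_force: [1.2, 0.2, -0.9]
gripper_width: 12.6
```

```bash
python3 -c "
from h import *; go(554,-196.5,105)"
```

```text
t 10.27 pos [ 562.4 -197.7  129. ] yaw 38.62 tilt 3.91 F [ 1.2  0.2 -0.9] w 12.6 j [-0.06  0.4  -0.26  0.01 -0.85  2.3 ]
tool cm [-0.68 -0.74  2.33] turn None M [[0.781, 0.621, 0.067], [0.623, -0.782, -0.012], [0.045, 0.051, -0.998]]
```

>>> send_rows(steps=[[[-0.3,-0.3,-0.1,0,0],[-0.2,-0.2,-0.1,0,0],[-0.15,-0.15,0,0,0],[-0.1,-0.1,0,0,0],[0,0,0,0,0]]])

```text
clock: 10.68
position: [553.9, -196.9, 137.1]
ee_rot: [0.943, 0.331, 0.035, 0.02]
contact_force: [-0.1, 0.5, -0.2]
gripper_width: 12.4
```

```bash
python3 -c "
from h import *; go(553,-196.3,105)"
```

```text
t 10.68 pos [ 553.9 -196.9  137.1] yaw 38.75 tilt 4.54 F [-0.1  0.5 -0.2] w 12.4 j [-0.06  0.37 -0.28  0.01 -0.84  2.3 ]
tool cm [-0.2  -0.29  3.19] turn None M [[0.779, 0.622, 0.078], [0.625, -0.78, -0.014], [0.052, 0.06, -0.997]]
```

>>> send_rows(steps=[[[0,0,-2,0,0],[0,0,-2,0,0],[0,0,-2,0,0],[0,0,0,0,0],[0,0,0,0,0]]])

```text
clock: 11.1
position: [547.8, -196.1, 198.7]
ee_rot: [0.943, 0.331, 0.033, 0.019]
contact_force: [0.7, -0.7, -1.7]
gripper_width: 12.3
```

```bash
python3 -c "
from h import *; go(553,-196.3,105)"
```

```text
t 11.1 pos [ 547.8 -196.1  198.7] yaw 38.73 tilt 4.4 F [ 0.7 -0.7 -1.7] w 12.3 j [-0.06  0.3  -0.21  0.01 -0.98  2.3 ]
tool cm [-0.08 -0.2   9.38] turn None M [[0.779, 0.622, 0.075], [0.625, -0.781, -0.014], [0.05, 0.058, -0.997]]
```

>>> send_rows(steps=[[[0,0,0.4,0,0],[0,0,0.4,0,0],[0,0,0.4,0,0],[0,0,0.4,0,0],[0,0,0.4,0,0],[0,0,0.4,0,0],[0,0,0.4,0,0],[0,0,0.4,0,0],[0,0,0.4,0,0],[0,0,0.4,0,0]]])

```text
clock: 11.93
position: [548.6, -196.2, 149.2]
ee_rot: [0.943, 0.33, 0.029, 0.017]
contact_force: [-0.7, 0.4, -1.4]
gripper_width: 12.3
```

```bash
python3 -c "
from h import *; go(553,-196.3,105)"
```

```text
t 11.93 pos [ 548.6 -196.2  149.2] yaw 38.67 tilt 3.87 F [-0.7  0.4 -1.4] w 12.3 j [-0.06  0.35 -0.27  0.01 -0.88  2.3 ]
tool cm [0.14 0.05 4.44] turn None M [[0.78, 0.622, 0.066], [0.624, -0.781, -0.012], [0.044, 0.051, -0.998]]
```

>>> send_rows(steps=[[[0,0,-2,0,0],[0,0,-2,0,0],[0,0,-1,0,0],[0,0,0.4,0,0],[0,0,0.4,0,0],[0,0,0.4,0,0],[0,0,0.4,0,0],[0,0,0.4,0,0],[0,0,0.4,0,0],[0,0,0.4,0,0]]])

```text
clock: 12.77
position: [544.4, -195.3, 163.1]
ee_rot: [0.944, 0.33, 0.025, 0.014]
contact_force: [-0.3, 0.5, -1.0]
gripper_width: 12.1
```

>>> send_rows(steps=[[[0,0,0.4,0,0],[0,0,0.4,0,0],[0,0,0.4,0,0],[0,0,0.4,0,0],[0,0,0.4,0,0],[0,0,0.4,0,0],[0,0,0.4,0,0],[0,0,0.4,0,0]]])

```text
clock: 13.43
position: [546.0, -195.6, 126.2]
ee_rot: [0.944, 0.33, 0.024, 0.013]
contact_force: [0.0, -0.3, -2.5]
gripper_width: 12.2
```

```bash
python3 -c "
from h import *; go(553,-196.3,105)"
```

```text
t 13.43 pos [ 546.  -195.6  126.2] yaw 38.57 tilt 3.15 F [ 0.  -0.3 -2.5] w 12.2 j [-0.06  0.38 -0.29  0.01 -0.84  2.3 ]
tool cm [0.43 0.4  2.16] turn None M [[0.781, 0.622, 0.054], [0.623, -0.782, -0.01], [0.036, 0.041, -0.998]]
```

>>> send_rows(steps=[[[0.12,0.12,0.1,0,0],[0.12,0.12,0.1,0,0],[0.12,0.12,0.1,0,0],[0.1,0.08,0.1,0,0]]])

```text
clock: 13.77
position: [552.7, -196.3, 121.5]
ee_rot: [0.944, 0.33, 0.023, 0.013]
contact_force: [-0.6, -0.6, -1.0]
gripper_width: 12.6
```

Run:
```python
from h import *
go(553.3,-196.3,105); sc,_=optics.get_image("scene"); im,_=optics.get_image("top"); go(553.3,-196.3,105)
s,w,_=wrist('w7')
a=cv2.resize(sc[165:245,145:225],(400,400),interpolation=cv2.INTER_CUBIC); b=cv2.resize(im[155:235,300:380],(400,400),interpolation=cv2.INTER_CUBIC)
cv2.imwrite("pics/c7.png",np.hstack([a,b]))
```

```text
t 13.77 pos [ 552.7 -196.3  121.5] yaw 38.57 tilt 3.09 F [-0.6 -0.6 -1. ] w 12.6 j [-0.06  0.4  -0.28  0.01 -0.84  2.3 ]
tool cm [-0.01 -0.03  1.65] turn None M [[0.781, 0.622, 0.053], [0.623, -0.782, -0.009], [0.036, 0.04, -0.999]]
t 13.87 pos [ 552.7 -196.2  121.4] yaw 38.57 tilt 3.08 F [-0.8 -0.1 -1.2] w 12.2 j [-0.06  0.4  -0.28  0.01 -0.84  2.3 ]
tool cm [-0.01 -0.02  1.64] turn None M [[0.781, 0.622, 0.053], [0.623, -0.782, -0.009], [0.035, 0.04, -0.999]]
```

View pics/c7.png

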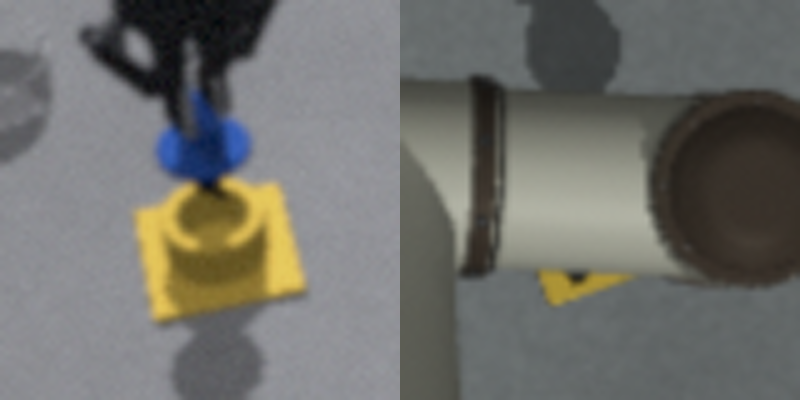

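Run:
```python
from h import *
print([plane("scene",185.2,v,102).round(1) for v in (194,194.6,195.2)], plane("scene",187.5,207.7,40).round(1))
c=optics.get_calibration("scene")
print(cv2.projectPoints(np.array([[556.,-196.4,40],[556,-196.4,102],[553.9,-196.4,102]]),c["rvec"],c["tvec"],c["K"],None)[0].squeeze().round(1))
```

```text
[array([ 554.5, -196.7,  102. ]), array([ 557.1, -196.2,  102. ]), array([ 559.8, -195.8,  102. ])] [ 556.1 -196.4   40. ]
[[187.5 207.7]
 [185.2 194.3]
 [185.3 193.9]]
```

The scene view puts the cap over the rim axis to within about 1 mm. Lowering slowly, straight down in world axes.

>>> send_rows(steps=[[[-0.015,-0.015,0.4,0,0],[-0.015,-0.015,0.4,0,0],[-0.015,-0.015,0.4,0,0],[-0.015,-0.015,0.4,0,0],[-0.015,-0.015,0.4,0,0],[-0.015,-0.015,0.4,0,0],[-0.015,-0.015,0.4,0,0]]])

```text
clock: 14.5
position: [552.8, -196.4, 91.7]
ee_rot: [0.944, 0.33, 0.024, 0.014]
contact_force: [-0.6, 0.2, -0.1]
gripper_width: 12.5
```

```bash
python3 -c "
from h import *; go(553.3,-196.3,63)"
```

```text
t 14.5 pos [ 552.8 -196.4   91.7] yaw 38.57 tilt 3.18 F [-0.6  0.2 -0.1] w 12.5 j [-0.06  0.43 -0.31  0.01 -0.77  2.3 ]
tool cm [-0.06 -0.09  2.87] turn None M [[0.781, 0.622, 0.055], [0.623, -0.782, -0.01], [0.037, 0.041, -0.998]]
```

>>> send_rows(steps=[[[-0.015,-0.015,0.4,0,0],[-0.015,-0.015,0.4,0,0],[-0.015,-0.015,0.4,0,0]]])

```text
clock: 14.75
position: [552.6, -196.5, 78.0]
ee_rot: [0.944, 0.33, 0.024, 0.013]
contact_force: [0.8, -0.9, -0.7]
gripper_width: 12.3
```

>>> send_rows(steps=[[[-0.015,-0.015,0.3,0,0],[-0.015,-0.015,0.3,0,0]]])

```text
clock: 14.92
position: [552.3, -196.5, 71.0]
ee_rot: [0.944, 0.33, 0.024, 0.013]
contact_force: [0.5, -0.6, -1.4]
gripper_width: 12.2
```

>>> send_rows(steps=[[[-0.01,-0.01,0.2,0,0],[-0.01,-0.01,0.2,0,0]]])

```text
clock: 15.08
position: [552.2, -196.5, 66.2]
ee_rot: [0.944, 0.33, 0.023, 0.013]
contact_force: [-0.9, 0.1, -1.2]
gripper_width: 12.4
```

>>> send_rows(steps=[[[-0.01,-0.01,0.2,0,0],[-0.01,-0.01,0.2,0,0]]])

```text
clock: 15.25
position: [552.7, -196.6, 62.9]
ee_rot: [0.944, 0.33, 0.024, 0.014]
contact_force: [-3.1, 2.8, 14.8]
gripper_width: 12.5
```

Contact at z 62.9, where about 62 was predicted for the rim. Relaxing, then opening.

>>> send_rows(steps=[[[0,0,-0.05,0,0],[0,0,0,0,0.3],[0,0,0,0,0.5],[0,0,0,0,0.7],[0,0,0,0,0.7],[0,0,0,0,0.7]]])

```text
clock: 15.75
position: [554.0, -196.8, 64.8]
ee_rot: [0.943, 0.33, 0.025, 0.015]
contact_force: [-0.2, 0.6, -0.5]
gripper_width: 59.6
```

```bash
python3 -c "
from h import *; go(553.3,-196.3,150); s,im,d=wrist('w8'); cv2.imwrite('pics/c8.png',im)"
```

```text
t 15.75 pos [ 554.  -196.8   64.8] yaw 38.65 tilt 3.34 F [-0.2  0.6 -0.5] w 59.6 j [-0.06  0.47 -0.34  0.01 -0.71  2.3 ]
tool cm [ 0.3   0.29 -8.51] turn None M [[0.78, 0.623, 0.057], [0.624, -0.781, -0.011], [0.038, 0.044, -0.998]]
```

View pics/c8.png

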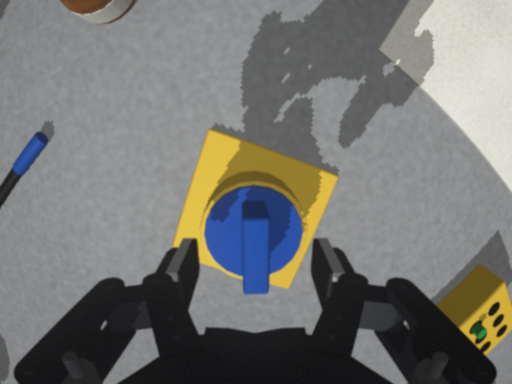

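The cap sits on the rim, concentric at about (253,232), and the jaws are clear on both sides. Backing straight up.

>>> send_rows(steps=[[[-0.05,-0.05,-0.8,0,0.7],[-0.05,-0.05,-1,0,0.7],[-0.08,-0.08,-2,0,0.7],[-0.08,-0.08,-2,0,0.7],[-0.1,-0.1,-3,0,0.7],[-0.1,-0.1,-3,0,0.7],[-0.1,-0.1,-3,0,0.7],[0,0,0,0,0.7],[0,0,0,0,0.7]]])

```text
clock: 16.55
position: [535.7, -194.6, 225.1]
ee_rot: [0.943, 0.33, 0.026, 0.015]
contact_force: [-0.3, 0.9, -0.2]
gripper_width: 60.0
```

Run:
```python
from h import *
go(553,-196,200); s,w,d=wrist('w9'); sc,_=optics.get_image("scene")
hsv=cv2.cvtColor(w,cv2.COLOR_BGR2HSV)
m=cv2.inRange(hsv,(105,100,30),(130,255,255)); n,l,st,ce=cv2.connectedComponentsWithStats(m)
for i in range(1,n):
    if st[i,4]>300: print(ce[i],st[i],wplane(s,*ce[i],50).round(1))
a=cv2.resize(sc[165:245,145:225],(400,400),interpolation=cv2.INTER_CUBIC); b=cv2.resize(w,(400,300)); b=cv2.copyMakeBorder(b,0,100,0,0,0)
cv2.imwrite("pics/c9.png",np.hstack([a,b]))
```

```text
t 16.55 pos [ 535.7 -194.6  225.1] yaw 38.66 tilt 3.45 F [-0.3  0.9 -0.2] w 60.0 j [-0.06  0.27 -0.19  0.01 -1.06  2.3 ]
tool cm [1.16 1.07 2.61] turn None M [[0.78, 0.623, 0.059], [0.624, -0.781, -0.012], [0.039, 0.046, -0.998]]
[259.02758955 167.68199419] [ 234  143   52   51 2066] [ 554.7 -195.4   50. ]
[484.69349315 342.87842466] [468 326  34  35 584] [ 573.3 -791.    50. ]
[385.48984772 367.10152284] [363 347  46  37 788] [ 425.9 -582.3   50. ]
```

Run:
```python
from h import *
for k in range(2):
    im,D=optics.get_image("scene"); h=cv2.cvtColor(im,cv2.COLOR_BGR2HSV); m=cv2.inRange(h,(105,90,40),(130,255,255)); m[:170]=0;m[230:]=0;m[:,:160]=0;m[:,215:]=0
    ys,xs=np.nonzero(m); P=np.array([depthpt("scene",u,v,D[v,u]) for u,v in zip(xs,ys) if D[v,u]>0])
    print(cv2.boundingRect(m),"z pct",np.percentile(P[:,2],[5,25,50,75,97]).round(1))
    f=P[abs(P[:,2]-np.percentile(P[:,2],30))<6]; A=np.c_[f[:,:2],np.ones(len(f))]; print("plane slope",np.linalg.lstsq(A,f[:,2],rcond=None)[0][:2].round(3), "xy",f.mean(0).round(1))
y=cv2.imread("pics/w9.png");
```

```text
(179, 196, 17, 18) z pct [41.8 44.3 47.4 70.  78.5]
plane slope [0.026 0.014] xy [ 562.2 -196.9   45. ]
(179, 196, 17, 18) z pct [41.9 44.4 47.3 68.8 78.5]
plane slope [0.036 0.011] xy [ 562.4 -197.    45. ]
```

```bash
python3 -c "
from bench import job; print(job.job_done())"
```

```text
the job is handed in; nothing more can be done
None
```

The cap is off the tank and standing released in the yellow cap stand, and the job is handed in. No verdict was reported. The clock read 16.6 s when I last checked it, against the 51 s limit.

**What I did:** I pushed the cap down about 10 mm until it bottomed and kept it down with 11–15 N, with one peak of about 19 N as it bottomed. I turned it about 60° anticlockwise and lifted it off. Then I lowered it slowly into the stand, with about 15 N at contact, opened the jaws and backed away.

**Last checks:**
- **Height:** the flange top measures about 45 mm and the wing top about 78 mm. Fully seated would be 45 and 77.
- **Position:** the wrist camera puts the cap at (554.7, -195.4) mm. The stand measured about (554.7, -196.5).
- **Level:** the flange slope reads 0.03–0.04 rad, under the 0.1 limit.
- **Robot:** the jaws are open about 160 mm above the cap, and the wrist force is only noise.

**Failed or disagreed:**
- **First grasp:** the arm rode up about 10 mm as the jaws closed, so I opened and regrasped.
- **Tool tilt:** the tool crept to about 4.5° of tilt over the stand. I brought it down to about 3° before lowering.
- **Stand position:** the scene and top cameras differed by about 3 mm in x, so I used the average.
- **Not seen:** the final picture was past the viewing limit, so I checked the final seating by numbers only. I also didn't re-measure the bystanders, but felt no unexpected contact.

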